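# Lay out the dressing things on the two-tier rack

## Robot

A 6-joint arm with a two-finger parallel gripper is mounted at the origin on the work surface. World frame = base frame: x ahead of the robot, y to its left, z up, the work surface at z = 0. Lengths are in m, angles in degrees, forces in N, time in s.
With the tool pointing down it reaches from about 0.35 to 0.875 m from the base axis. Payload 4.2 kg.
Tool frame: the origin (TCP) lies midway between the tips of the shut fingers; the grasp point (between the pads) lies env.tcp_to_grasp behind it (env.tcp_to_grasp is the distance from the TCP to the grasp point, in m); z points along the fingers, y is the line along which they close (so a half turn about z gives the same grasp; the last joint's range is limited). The gripper opens to 85 mm and grips with 20 to 120 N. Pads are 22 mm wide; open, the fingers measure 114 mm over their backs; the gripper's body (76 mm by 85 mm) begins 54 mm behind the grasp point. The pads swing forward as they close: fully open they stand 13 mm farther back than shut.
Start: joints at [84.316, 22.042, 0.453, 0, -68.411, -14.817], TCP at [0.219, 0.585, 0.231] pointing down, gripper open.
Joint ranges: [-179.83, 179.83], [-69.29, 118.12], [-61.27, 80.66], [-181.25, 117.63], [-171.15, -9.14], [-177.46, 177.46]. Speed limits (degrees/s): [159.86, 159.86, 180, 180, 180, 180].

## Interface

Orientations are given as [roll, pitch, yaw] about the fixed x, y, z axes, in that order (R = Rz(yaw) Ry(pitch) Rx(roll)).
In Python, from bench import env, viewer, spotter gives the robot as it stands.
- The arm moves only by the shell command python3 -m pendant 'ROWS' [FORCE]. ROWS is text: rows parted by semicolons, each of 5 numbers parted by spaces: the finger opening in mm, from 0 to 85.4, then the shift along the world's x, y, z in mm, then the turn about the world's z in degrees. A call has 1 to 10 rows; each row is the pose to reach, as a shift and turn from the pose commanded when the call began; what a row does not reach only later rows make up. A row lasts 1/8 s, in which the tool goes at most 62.5 mm and 10.7 degrees, less where a joint would pass 70% of its speed; a pose out of reach is approached as far as the arm can. A call with a gripper value outside its range is refused whole. The fingers move at their own pace and stop on an object; FORCE is the grip in N (left out, the last holds). Time passes only in rows, so rows that repeat a pose let the fingers close. It gives the time, the measured TCP pose, the force, the opening and the grip force at its end, in the units of the state.
- env.state(): the state, without advancing time (a new reading comes with each control period).
- viewer.read_camera(name): name is "side" or "top" or "wrist"; returns (picture, depth): 400x640x3 uint8, red, green, blue; 400x640 float32, m along the optical axis (not along the pixel's ray), 0 where there is no reading.
- viewer.get_calibration(name): a dict with "K" (3x3 intrinsics, pixels), "world_from_camera" (4x4, takes a point from camera to world coordinates); the wrist camera has in their place "tool_from_camera" (4x4, takes a point from camera to tool coordinates, whose origin is the TCP and whose axes are the flange's). Camera axes: x right, y down, z forward; pixel columns grow to the right and rows downward; lengths in m; the calibration is good to about 2 mm. A picture is of the moment at which its call begins: read the wrist's pose just before it. get_calibration takes no time and is no camera call.
- env.hand_in(): hands the job in; it is judged then, once.
Trained networks look in the newest picture that a camera, given by its name, has taken for a name from the list of things; names that differ only in an ending like _2 or _b are one class to them, and where a whole thing is asked for, a point or a joint stands for the part that bears it (a point fixed in the world has none). Each returns a list of dicts, best first, with "confidence" (0 to 1); they miss things now and then, are a little off and sometimes report something else, mostly with a low value. They report only what shows in the picture. A call takes as long as a camera call. They do not tell look-alikes from the thing itself.
- spotter.regions_of(name, camera): "mask" (400x640 bool, what is visible of it) and "position" ([column, row] in pixels, amid what is visible of it).
- spotter.landmark_of(name, camera): "position" ([column, row] in pixels: a listed point, or the origin of a listed thing).
The state is a dict: "t": time; "joints": joint angles; "dq": joint speeds; "joint_efforts": joint torques, N m; "position": TCP position; "orientation": TCP orientation; "contact_force": force on the tool from outside, world axes, zero at the start; "ft_torque": the same for the moment, N m; "finger_gap": finger opening in m; "grasp_force": force on a finger pad.
Only numpy, scipy, OpenCV 4.12 (cv2) and the standard library are available. Lean on these libraries where they do the work, as an engineer would, in place of code of your own. Each camera call takes 0.05 s, during which the arm holds its last target. There are 200 camera calls.

## Task

Lay out the dressing things on the two-tier steel rack: the clementine in the middle of the larger bowl and the glass ball stopper in the middle of the smaller one so that neither rolls away, the chrome spice tin upright on the lower tier midway between the two bowls and in line with them, and the grey funnel mouth-down in the middle of the upper tier's depth, straight behind the tin. Set each thing down rather than dropping it, and leave the bowls, the jars and the ramekin where they stand.

Things in the scene. Friction and masses are not known exactly. Their poses are not given: they have to be found in the camera images.
- rack: Stepped steel rack, fixed, 200 deep (x), 380 mm wide (y); origin: centre of its underside on the worktop; +x to its back, +y to its left seen from the robot. Lower tier: top at z 50 mm, x -100 to 15, middle line x = -42.5. Upper tier behind: top at z 110, x 15 to 100, middle line x = 57.5. On the upper tier at y 130 to 180 a fixed caddy with spoons, top at z 190.
- bowl_large: Larger shallow white ceramic bowl, loose on the lower tier: rim 104 mm across, 20 high; dished inside, floor 6 mm above its underside at the middle. Origin: centre of its underside, z up. Either the left or the right bowl; the bowls' centres are 230 mm apart along the rack's y, on the lower tier's middle line, the pair up to 10 mm off the rack's middle.
- bowl_small: The smaller shallow white ceramic bowl, loose on the rack's lower tier: rim 84 mm across, 18 mm high; inner floor 6 mm above its underside at the middle, rising as a shallow dish. Origin at the centre of its underside, z up.
- clementine: Clementine, an orange ball 54 mm across, about 90 g, free to roll; origin at its centre, axes arbitrary. Starts on the worktop.
- stopper: Glass carafe stopper, a plain dark green glass ball 44 mm across, about 110 g, free to roll; origin at its centre, axes arbitrary. Starts on the worktop.
- tin: Round chrome spice tin with twist cap, upright: 50 mm across, 64 mm high, about 120 g; origin at the centre of its underside, z up. Starts on the worktop.
- funnel: Grey plastic funnel standing mouth-down: cone 72 mm across at the bottom narrowing to 17 mm at 46 mm height, then a straight upright spout 15 mm across up to 92 mm, about 60 g; origin at the centre of the mouth (underside), z up along the spout. Grip it by the spout. Starts on the worktop.
- ramekin: Bystander: white open ramekin on the worktop, 66 mm across, 40 mm high; origin at the centre of its underside.
- salt_jar: Bystander: square clear salt jar with wooden lid on the worktop, 52 x 52 mm, 48 mm high; origin at the centre of its underside.
- rack_jar: Bystander: small amber spice jar with black cap near the right end of the rack's upper tier, 38 mm across, 64 mm high; origin at the centre of its underside.
There are look-alikes about, which are no part of the job. What is shaped like the funnel but red is not meant. Several things have the shape of the clementine; the one meant has the colours described above.

How it is judged:
By the outcome, as a careful person would: the job done as asked, in the order asked, and still so for the second after the job is handed in, with the robot touching nothing.
It also fails if it takes over 128 s, if anything falls off the work surface, if the arm or the gripper's body presses on something with over 40 N, if the wrist force passes 120 N, or if a joint passes its speed limit or range.

## Working session

There is one attempt and no reset: what is moved stays moved. The work goes in short steps, Python scripts to look and compute and a shell command to move; the robot and the scene stay as the last step left them, time stands still between calls to the robot, and variables do not carry over. Pictures are saved under pics/ and viewed, at most 14 in all, crops included, and the job is handed in when it is done.

```bash
ls; mkdir -p pics
cat > h.py <<'E'
import numpy as np, cv2
from bench import env, viewer, spotter
from scipy.spatial.transform import Rotation as R
def cam(name):
    s=env.state(); p,d=viewer.read_camera(name); c=viewer.get_calibration(name)
    if 'world_from_camera' in c: T=np.array(c['world_from_camera'])
    else:
        W=np.eye(4); W[:3,:3]=R.from_euler('xyz',s['orientation'],degrees=True).as_matrix(); W[:3,3]=s['position']
        T=W@np.array(c['tool_from_camera'])
    return p,d,np.array(c['K']),T
def pts(d,K,T):
    v,u=np.indices(d.shape); P=np.stack([(u-K[0,2])/K[0,0]*d,(v-K[1,2])/K[1,1]*d,d],-1)
    W=P@T[:3,:3].T+T[:3,3]; W[d==0]=np.nan; return W
def save(n,p): cv2.imwrite(f'pics/{n}.png',cv2.cvtColor(p,cv2.COLOR_RGB2BGR))
E
python3 - <<'E'
from h import *
print(env.tcp_to_grasp, env.state())
for c in ('top','side'):
    p,d,K,T=cam(c); save(c+'0',p); W=pts(d,K,T); print(c,T[:3,3].round(3))
    for n in ['rack','bowl_large','bowl_small','clementine','stopper','tin','funnel','ramekin','salt_jar','rack_jar']:
        for r in spotter.regions_of(n,c):
            m=r['mask']; w=W[m]; w=w[~np.isnan(w[:,0])]
            if len(w): print(n,round(r['confidence'],2),np.round(r['position']),m.sum(),'med',np.median(w,0).round(3),'lo',np.percentile(w,2,0).round(3),'hi',np.percentile(w,98,0).round(3),'rgb',np.median(p[m],0))
E
```

```text
pics
0.0187 {'t': 0.0, 'joints': array([ 8.43170320e+01,  2.20889836e+01,  3.80064340e-01, -2.94702998e-02,
       -6.84109171e+01, -1.48166636e+01]), 'dq': array([-0.06335928, -0.02432889,  0.06901035,  0.07169201,  0.00642133,
        0.05822234]), 'joint_efforts': array([ 6.51001628e-04, -3.92293239e+01,  1.88396037e+01,  4.18616027e+00,
       -4.64558165e-03,  1.78390712e-05]), 'position': array([0.21864961, 0.58488236, 0.23024101]), 'orientation': array([ 1.79877144e+02, -4.17633918e-03, -2.05104994e+01]), 'contact_force': array([0.09012687, 0.10638055, 0.55461421]), 'ft_torque': array([ 0.01318744, -0.00031603, -0.02891918]), 'grasp_force': 0.0, 'finger_gap': 0.08551629732884052}
top [ 0.448 -0.012  0.962]
rack 0.59 [327. 155.] 9836 med [ 0.624 -0.014  0.052] lo [ 0.503 -0.197 -0.001] hi [0.71  0.172 0.158] rgb [95. 97. 95.]
bowl_large 0.66 [278. 180.] 1365 med [0.567 0.106 0.062] lo [0.52  0.058 0.05 ] hi [0.614 0.152 0.072] rgb [126. 127. 121.]
bowl_large 0.33 [168. 239.] 568 med [0.429 0.38  0.048] lo [0.399 0.354 0.002] hi [0.459 0.411 0.052] rgb [93. 62. 39.]
bowl_small 0
[... 2577 characters left out ...]
18   0.153] lo [ 0.634 -0.189  0.   ] hi [0.787 0.049 0.176] rgb [69. 41. 21.]
ramekin 0.83 [333. 327.] 941 med [ 0.456 -0.373  0.023] lo [ 0.424 -0.413  0.002] hi [ 0.483 -0.353  0.041] rgb [120. 119. 117.]
ramekin 0.26 [303. 151.] 123 med [0.591 0.374 0.03 ] lo [0.574 0.363 0.01 ] hi [0.611 0.392 0.044] rgb [60. 96. 69.]
salt_jar 0.75 [253. 154.] 318 med [0.421 0.374 0.035] lo [0.393 0.353 0.001] hi [0.457 0.42  0.051] rgb [130. 110. 110.]
salt_jar 0.47 [349. 204.] 5406 med [ 0.614 -0.026  0.052] lo [ 0.498 -0.205 -0.001] hi [0.71  0.175 0.162] rgb [112. 113. 113.]
rack_jar 0.72 [385. 204.] 477 med [ 0.647 -0.18   0.151] lo [ 0.635 -0.189  0.109] hi [ 0.67  -0.129  0.176] rgb [69. 42. 21.]
```

Run:
```python
from h import *
p=cv2.imread('pics/top0.png'); cv2.imwrite('pics/top0b.png',cv2.resize(p[80:300,110:510],(800,440),interpolation=cv2.INTER_CUBIC))
```

```text
(no output)
```

View pics/top0b.png

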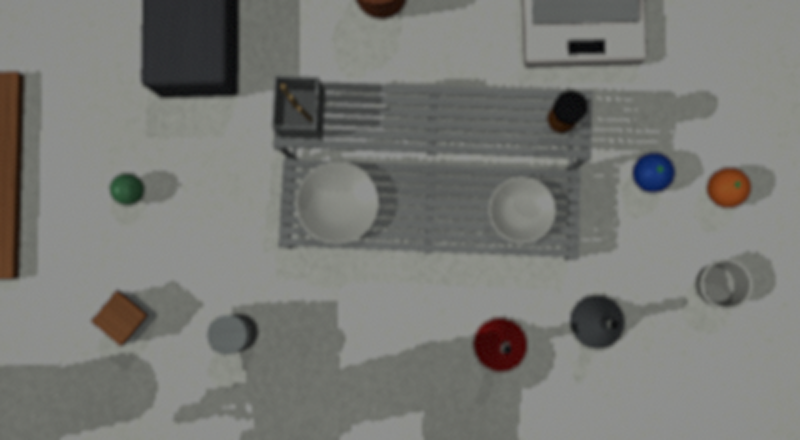

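Top view (crop scale 2×). There are two clementine-shaped balls: orange at (474,173) and blue at (437,166). The orange one fits the description. There are two funnels: grey at (409,240), which is the one meant, and red at (360,252), which is not. The larger bowl is the left one at (278,181), and the stopper is at (174,175).

Next I'll fit the shapes for accurate centres and enlarge the chosen two.

```bash
cat > fit.py <<'E'
from h import *
from scipy.optimize import least_squares as LS
def sphere(w,r):
    c0=np.median(w,0)-[0,0,r*.6]
    s=LS(lambda c:np.linalg.norm(w-c,axis=1)-r,c0,loss='soft_l1',f_scale=.002); return s.x,np.median(abs(s.fun))
def circ(w,r):
    s=LS(lambda c:np.hypot(*(w[:,:2]-c).T)-r,w[:,:2].mean(0),loss='soft_l1',f_scale=.002); return s.x,np.median(abs(s.fun))
def cone(w):  # funnel axis from cone part, known profile
    w=w[(w[:,2]>.004)&(w[:,2]<.044)]
    return (lambda s:(s.x,np.median(abs(s.fun))))(LS(lambda c:np.hypot(*(w[:,:2]-c).T)-(.036-(.0275)*w[:,2]/.046),w[:,:2].mean(0)+[.01,0],loss='soft_l1',f_scale=.002))
def valid(W,m): w=W[m]; return w[~np.isnan(w[:,0])]
E
python3 - <<'E'
from fit import *
for c in ('top','side'):
    p,d,K,T=cam(c); W=pts(d,K,T)
    for n in ['clementine','stopper','tin','funnel','bowl_large','bowl_small']:
        for r in spotter.regions_of(n,c)[:2]:
            w=valid(W,r['mask'])
            if len(w)<50: continue
            med=np.median(w,0)
            if n=='clementine': f=sphere(w,.027)
            elif n=='stopper': f=sphere(w,.022)
            elif n=='tin': f=circ(w[(w[:,2]>.01)&(w[:,2]<.058)],.025); t=w[w[:,2]>.060]; print('tintop',(t.min(0)+t.max(0))/2)
            elif n=='funnel': f=cone(w)
            else:
                R_=.052 if 'large' in n else .042
                # rim: convex hull of topmost points
                t=w[w[:,2]>.050+(.020 if R_>.05 else .018)-.004]; f=circ(t,R_-.002)
            print(c,n,np.round(r['position']),f[0].round(4),round(f[1],4),'med',med.round(3))
    # rack: lower tier and upper tier slabs
    v=W[~np.isnan(W[...,0])]
    for lo,hi,nm in((.046,.053,'low'),(.107,.113,'up')):
        q=v[(v[:,2]>lo)&(v[:,2]<hi)&(abs(v[:,0]-.6)<.13)&(abs(v[:,1])<.22)]
        print(c,nm,len(q),cv2.minAreaRect((q[:,:2]*1000).astype(np.float32)))
    if c=='top':
        a=cv2.resize(p[140:210,400:520],(600,350),interpolation=cv2.INTER_CUBIC)[:,:400+200]; b=cv2.resize(p[205:275,330:450],(600,350),interpolation=cv2.INTER_CUBIC)
        save('cand',cv2.resize(np.vstack([a,b]),(480,560)))
E
```

```text
top clementine [473. 174.] [ 0.5794 -0.3973  0.0275] 0.0008 med [ 0.576 -0.39   0.046]
top clementine [435. 167.] [ 0.6014 -0.3014  0.0273] 0.0008 med [ 0.598 -0.294  0.046]
top stopper [174. 175.] [0.5961 0.3879 0.0222] 0.0008 med [0.593 0.382 0.038]
top stopper [226. 248.] [0.4061 0.2408 0.0477] 0.0038 med [0.407 0.239 0.064]
tintop [0.40538794 0.24292198 0.06451851]
top tin [229. 250.] [0.4052 0.2443] 0.0002 med [0.407 0.237 0.064]
tintop [ 0.55230608 -0.12328564  0.06641683]
top tin [369. 185.] [ 0.5519 -0.11  ] 0.0074 med [ 0.553 -0.126  0.061]
top funnel [359. 251.] [ 0.3828 -0.0981] 0.002 med [ 0.384 -0.094  0.024]
top funnel [408. 240.] [ 0.4097 -0.2255] 0.0018 med [ 0.411 -0.22   0.021]
top bowl_large [277. 179.] [0.5658 0.1045] 0.0035 med [0.568 0.106 0.063]fit.py:7: RuntimeWarning: Mean of empty slice.
  s=LS(lambda c:np.hypot(*(w[:,:2]-c).T)-r,w[:,:2].mean(0),loss='soft_l1',f_scale=.002); return s.x,np.median(abs(s.fun))
  ret = um.true_divide(
Traceback (most recent call last):
  File "fit.py", line 7, in circ
    s=LS(lambda c:np.hypot(*(w[:,:2]-c).T)-r,w[:,:2].mean(0),loss='soft_l1',f_scale=.002); return s.x,np.median(abs(s.fun))
ValueError: Initial guess is outside of provided bounds
```

Run:
```python
from fit import *
for c in ('top','side'):
    p,d,K,T=cam(c); W=pts(d,K,T)
    for n in ['clementine','stopper','tin','funnel','bowl_large','bowl_small']:
        if c=='top' and 'bowl' not in n: continue
        for r in spotter.regions_of(n,c)[:2]:
            w=valid(W,r['mask']); med=np.median(w,0)
            if n=='clementine': f=sphere(w,.027)
            elif n=='stopper': f=sphere(w,.022)
            elif n=='tin': f=circ(w[(w[:,2]>.01)&(w[:,2]<.058)],.025)
            elif n=='funnel': f=cone(w)
            else:
                R_=.052 if 'large' in n else .042
                if abs(med[2]-.06)>.01: continue
                e=cv2.minEnclosingCircle((w[w[:,2]>.062][:,:2]*1000).astype(np.float32)); print('enc',e)
                t=w[w[:,2]>.050+(.020 if R_>.05 else .018)-.003]; f=circ(t,R_-.0025)
            print(c,n,np.round(r['position']),f[0].round(4),round(f[1],4),'med',med.round(3))
    v=W[~np.isnan(W[...,0])]
    for lo,hi,nm in((.046,.053,'low'),(.107,.113,'up')):
        q=v[(v[:,2]>lo)&(v[:,2]<hi)&(abs(v[:,0]-.6)<.13)&(abs(v[:,1])<.22)]
        print(c,nm,len(q),cv2.minAreaRect((q[:,:2]*1000).astype(np.float32)))
    if c=='top':
        a=cv2.resize(p[140:210,400:520],(600,350),interpolation=cv2.INTER_CUBIC); b=cv2.resize(p[205:275,330:450],(600,350),interpolation=cv2.INTER_CUBIC)
        save('cand',cv2.resize(np.vstack([a,b]),(480,560)))
```

```text
enc ((566.014404296875, 105.20430755615234), 51.41599655151367)
top bowl_large [276. 182.] [0.5656 0.1048] 0.0023 med [0.566 0.106 0.062]
enc ((552.264892578125, -124.77994537353516), 41.37173080444336)
top bowl_small [368. 184.] [ 0.5517 -0.1245] 0.0017 med [ 0.552 -0.127  0.061]
top low 3249 ((562.2818603515625, -10.56182861328125), (380.87750244140625, 119.96209716796875), 86.77110290527344)
top up 3449 ((658.53759765625, -16.619842529296875), (380.05987548828125, 83.08271789550781), 86.42276000976562)
side clementine [391. 319.] [ 0.5784 -0.396   0.0269] 0.0008 med [ 0.571 -0.409  0.042]
side clementine [384. 286.] [ 0.6002 -0.3002  0.027 ] 0.0008 med [ 0.593 -0.315  0.041]
side tin [254. 174.] [0.404  0.2452] 0.0012 med [0.402 0.226 0.044]
side funnel [270. 252.] [ 0.3812 -0.0997] 0.0016 med [ 0.38  -0.111  0.022]
side funnel [295. 283.] [ 0.408  -0.2273] 0.0014 med [ 0.405 -0.24   0.022]
enc ((566.1592407226562, 104.5192642211914), 54.91627883911133)
side bowl_large [318. 177.] [0.564  0.1039] 0.0026 med [0.568 0.12  0.061]
enc ((550.3873291015625, -123.79129028320312), 43.39881896972656)
side bowl_small [338. 225.] [ 0.5498 -0.1252] 0.002 med [ 0.553 -0.115  0.06 ]
side low 2110 ((598.2276611328125, -13.107025146484375), (383.90167236328125, 197.20681762695312), 86.95071411132812)
side up 1645 ((656.2728271484375, -16.1630859375), (383.77264404296875, 84.86106872558594), 86.3026123046875)
```

View pics/cand.png

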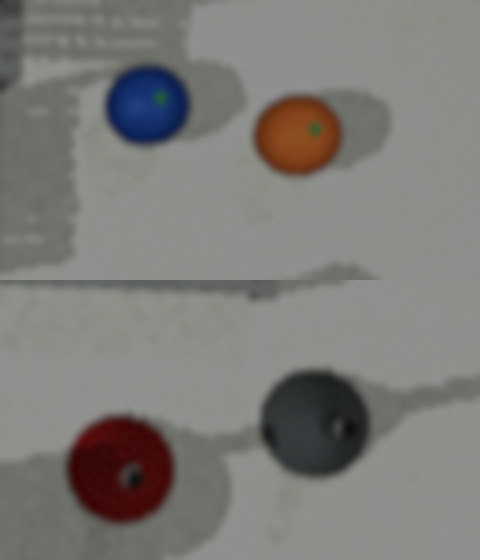

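Both confirmed: the orange ball (lower-right of the ball pair) and the grey funnel. The fitted radii and heights match the sizes given. Moving towards the clementine.

```bash
python3 -m pendant '80 20 -55 0 5; 80 40 -109 0 10; 80 60 -164 0 17; 80 80 -218 0 17; 80 100 -273 0 17; 80 120 -327 0 17; 80 140 -382 0 17; 80 160 -436 0 17; 80 180 -490 0 17; 80 180 -490 0 17' 25
python3 -m pendant '80 20 -55 0 0; 80 40 -109 0 0; 80 60 -164 0 0; 80 80 -218 0 0; 80 100 -273 0 0; 80 120 -327 -10 0; 80 140 -382 -20 0; 80 160 -436 -30 0; 80 180 -491 -40 0; 80 180 -491 -40 0'
```

```text
t: 3.2
position: [0.3993, 0.0923, 0.2314]
orientation: [180.0, -0.0, -3.9]
contact_force: [0.4, 0.5, -0.1]
finger_gap: 0.0802
grasp_force: 0.0
t: 4.45
position: [0.5793, -0.3977, 0.1872]
orientation: [-179.9, 0.2, -3.7]
contact_force: [0.0, 0.9, -0.5]
finger_gap: 0.0801
grasp_force: 0.0
```

Run:
```python
from fit import *
s=env.state(); print(s['position'].round(4))
p,d,K,T=cam('wrist'); W=pts(d,K,T); print(T[:3,3].round(3))
for r in spotter.regions_of('clementine','wrist')[:2]:
    w=valid(W,r['mask']); print(np.round(r['position']),r['confidence'],np.median(p[r['mask']],0), len(w)>30 and sphere(w,.027))
```

```text
[ 0.5793 -0.3977  0.1872]
[ 0.66  -0.403  0.329]
[232. 170.] 0.69 [19. 42. 88.] (array([ 0.60047294, -0.30087457,  0.02638605]), np.float64(0.00032177475861020974))
[320. 184.] 0.59 [117.  64.  30.] (array([ 0.57853955, -0.39664816,  0.02636454]), np.float64(0.00032639371292172287))
```

```bash
python3 -m pendant '80 0 1 -50 0; 80 0 1 -100 0; 80 0 1 -140 0; 80 0 1 -165 0; 80 0 1 -175 0; 80 0 1 -175 0; 80 0 1 -175 0'; python3 -m pendant '50 0 0 0 0; 50 0 0 0 0;  50 0 0 0 0; 50 0 0 0 0; 50 0 0 0 0' 25
```

```text
t: 5.42
position: [0.5801, -0.3947, 0.0184]
orientation: [179.9, -0.2, -3.4]
contact_force: [0.7, 0.3, 0.3]
finger_gap: 0.0798
grasp_force: 0.0
t: 6.05
position: [0.5796, -0.3951, 0.0177]
orientation: [179.9, -0.1, -3.5]
contact_force: [-0.8, 0.5, 6.1]
finger_gap: 0.0528
grasp_force: 25.7
```

```bash
python3 -m pendant '66 0 0 0 0; 66 0 -1 -4 0; 66 0 -1 -4 0; 50 0 -1 -4 0; 50 0 -1 -4 0; 50 0 -1 -4 0; 50 0 -1 -4 0' 25;  python3 -m pendant '50 0 0 20 0; 50 0 0 60 0; 50 0 0 110 0; 50 0 0 160 0; 50 0 0 180 0; 50 0 0 180 0'
```

```text
t: 6.92
position: [0.5787, -0.3955, 0.0121]
orientation: [-180.0, 0.0, -3.5]
contact_force: [-0.0, 0.8, -1.3]
finger_gap: 0.0528
grasp_force: 26.4
t: 7.68
position: [0.5798, -0.3961, 0.1964]
orientation: [179.9, -0.4, -3.5]
contact_force: [0.1, -0.6, -2.0]
finger_gap: 0.0524
grasp_force: 26.6
```

```bash
python3 -m pendant '50 -2 40 10 0; 50 -4 95 10 0; 50 -5 150 10 0; 50 -7 205 10 0; 50 -9 260 10 0; 50 -11 315 10 0; 50 -12 370 10 0; 50 -13 425 10 0; 50 -14 470 10 0; 50 -14 500 10 0'
python3 -m pendant '50 0 0 0 0; 50 0 0 0 0'
python3 - <<'E'
from fit import *
s=env.state(); print(s['position'].round(4))
p,d,K,T=cam('wrist'); W=pts(d,K,T); save('w1',p)
for r in spotter.regions_of('bowl_large','wrist')[:2]:
    w=valid(W,r['mask']); t=w[w[:,2]>.067]; print(np.round(r['position']),r['confidence'],np.median(w,0),len(t)>20 and circ(t,.0495))
    t=w[w[:,2]>.06]; print(cv2.minEnclosingCircle((t[:,:2]*1000).astype(np.float32)))
for r in spotter.regions_of('clementine','wrist')[:1]:
    w=valid(W,r['mask']); print(len(w),sphere(w,.027))
E
```

```text
t: 8.93
position: [0.5637, 0.1063, 0.2011]
orientation: [180.0, 0.1, -3.4]
contact_force: [0.7, -0.9, -0.4]
finger_gap: 0.0526
grasp_force: 26.7
t: 9.18
position: [0.5642, 0.1039, 0.2015]
orientation: [179.9, 0.1, -3.5]
contact_force: [0.0, -0.3, -1.6]
finger_gap: 0.0527
grasp_force: 26.7
[0.5642 0.1039 0.2015]
[322. 182.] 0.73 [0.56935221 0.10511267 0.06117561] (array([0.56466088, 0.10543859]), np.float64(0.001619473465325455))
((565.2872924804688, 105.46566009521484), 51.49365234375)
9051 (array([0.56399229, 0.10402472, 0.21599806]), np.float64(0.0002969197821839943))
```

View pics/w1.png

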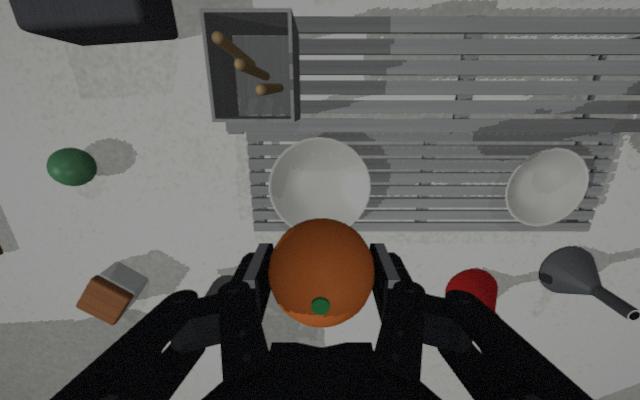

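The wrist view shows the clementine held at pixel (322,272) and the large bowl at (320,183). The ball is 1 mm off the bowl centre, so I'll lower it.

```bash
python3 -m pendant '50 1 1 -40 0; 50 1 1 -80 0; 50 1 1 -110 0; 50 1 1 -122 0; 50 1 1 -128 0; 50 1 1 -130 0; 50 1 1 -130 0'; python3 -m pendant '50 0 0 -1 0; 50 0 0 -2 0; 50 0 0 -2 0'
```

```text
t: 10.2
position: [0.5665, 0.1056, 0.0733]
orientation: [-180.0, -0.1, -3.5]
contact_force: [-0.4, -0.2, -0.9]
finger_gap: 0.0529
grasp_force: 26.8
t: 10.58
position: [0.5658, 0.1055, 0.0704]
orientation: [-180.0, -0.0, -3.5]
contact_force: [-0.1, -0.0, -1.3]
finger_gap: 0.0523
grasp_force: 26.8
```

```bash
for i in 1; do python3 -m pendant '50 0 0 -1 0; 50 0 0 -1 0'; done; python3 -m pendant '50 0 0 -1 0; 50 0 0 -1 0'; python3 -m pendant '50 0 0 -1 0; 50 0 0 -1 0'
```

```text
t: 10.82
position: [0.5658, 0.1054, 0.0692]
orientation: [180.0, 0.0, -3.5]
contact_force: [-0.1, 0.4, -1.3]
finger_gap: 0.0528
grasp_force: 26.8
t: 11.08
position: [0.5658, 0.1054, 0.0682]
orientation: [180.0, 0.0, -3.5]
contact_force: [-0.5, -0.1, -1.0]
finger_gap: 0.0523
grasp_force: 26.8
t: 11.32
position: [0.5661, 0.1054, 0.0679]
orientation: [-180.0, -0.0, -3.5]
contact_force: [-0.7, -2.0, 1.4]
finger_gap: 0.0525
grasp_force: 27.0
```

Contact shows as the z force rising from −1 to +1.4 N. Releasing slowly.

```bash
python3 -m pendant '55 0 0 0 0; 58 0 0 0 0; 62 0 0 0 0; 66 0 0 0 0; 66 0 0 0 0; 66 0 0 20 0; 66 0 0 60 0; 66 0 0 110 0; 70 0 0 150 0; 70 0 0 150 0'
python3 - <<'E'
from fit import *
s=env.state(); print(s['position'].round(4))
p,d,K,T=cam('wrist'); W=pts(d,K,T)
for n in('clementine','stopper','bowl_large'):
  for r in spotter.regions_of(n,'wrist')[:2]:
    w=valid(W,r['mask']); print(n,np.round(r['position']),np.median(p[r['mask']],0),sphere(w,.022 if n=='stopper' else .027) if 'bowl' not in n else cv2.minEnclosingCircle((w[w[:,2]>.06][:,:2]*1000).astype(np.float32)))
E
```

```text
t: 12.58
position: [0.5678, 0.1061, 0.2215]
orientation: [-179.8, -0.5, -3.5]
contact_force: [-0.1, -0.9, -0.4]
finger_gap: 0.07
grasp_force: 0.0
[0.5678 0.1061 0.2215]
clementine [320. 189.] [122.  66.  31.] (array([0.56598359, 0.10532272, 0.08241743]), np.float64(0.0003177674548441624))
stopper [ 93. 167.] [43. 69. 49.] (array([0.59555059, 0.38840911, 0.02147361]), np.float64(0.0004096230404507101))
bowl_large [322. 165.] [115. 116. 112.] ((565.292724609375, 105.54306030273438), 51.57605743408203)
```

```bash
python3 -m pendant '70 6 50 0 0; 70 12 105 0 0; 70 18 160 0 0; 70 23 215 0 0; 70 27 260 -20 0; 70 30 283 -60 0; 70 30 283 -110 0; 66 30 283 -150 0; 66 30 283 -150 0'
python3 - <<'E'
from fit import *
s=env.state(); print(s['position'].round(4))
p,d,K,T=cam('wrist'); W=pts(d,K,T)
for r in spotter.regions_of('stopper','wrist')[:1]:
    w=valid(W,r['mask']); print(np.round(r['position']),len(w),sphere(w,.022))
E
```

```text
t: 13.9
position: [0.5932, 0.3861, 0.0614]
orientation: [179.5, 0.5, -3.5]
contact_force: [0.3, 0.1, 0.2]
finger_gap: 0.066
grasp_force: 0.0
[0.5932 0.3861 0.0614]
[316. 226.] 3174 (array([0.59530398, 0.38853853, 0.0213985 ]), np.float64(0.0002901820076616317))
```

```bash
python3 -m pendant '66 0 0 -30 0; 66 0 0 -50 0; 66 0 0 -58 0; 66 0 0 -58 0; 66 0 0 -58 0; 56 0 0 -58 0; 46 0 0 -58 0; 38 0 0 -58 0; 38 0 0 -58 0; 38 0 0 -58 0' 30; python3 -m pendant '38 0 0 0 0; 38 0 0 20 0; 38 0 0 60 0; 38 0 0 110 0; 38 0 0 160 0; 38 0 0 200 0; 38 0 0 210 0; 38 0 0 210 0'
```

```text
t: 15.25
position: [0.5961, 0.3886, 0.01]
orientation: [-180.0, -0.0, -3.5]
contact_force: [0.1, -0.8, 4.9]
finger_gap: 0.042
grasp_force: 30.2
t: 16.25
position: [0.5955, 0.3883, 0.2192]
orientation: [-180.0, 0.0, -3.5]
contact_force: [0.3, -0.5, -1.7]
finger_gap: 0.0421
grasp_force: 30.6
```

```bash
python3 -m pendant '38 -4 -40 0 0; 38 -9 -95 0 0; 38 -14 -150 0 0; 38 -19 -205 0 0; 38 -24 -260 0 0; 38 -29 -315 0 0; 38 -34 -370 0 0; 38 -39 -425 0 0; 38 -43 -480 0 0; 38 -45 -513 0 0'
python3 -m pendant '38 0 0 -30 0; 38 0 0 -40 0; 38 0 0 -40 0'
python3 - <<'E'
from fit import *
s=env.state(); print(s['position'].round(4))
p,d,K,T=cam('wrist'); W=pts(d,K,T); save('w2',p)
for r in spotter.regions_of('bowl_small','wrist')[:2]:
    w=valid(W,r['mask']); t=w[w[:,2]>.065]; print(np.round(r['position']),r['confidence'],np.median(w,0),len(t)>20 and circ(t,.0395))
    t=w[w[:,2]>.06]; print(cv2.minEnclosingCircle((t[:,:2]*1000).astype(np.float32)))
for r in spotter.regions_of('stopper','wrist')[:1]:
    w=valid(W,r['mask']); print(r['position'],len(w),sphere(w,.022))
E
```

```text
t: 17.5
position: [0.5489, -0.1267, 0.2168]
orientation: [-180.0, 0.3, -3.6]
contact_force: [0.8, 0.1, -0.5]
finger_gap: 0.0422
grasp_force: 30.7
t: 17.88
position: [0.55, -0.1243, 0.1776]
orientation: [180.0, 0.2, -3.5]
contact_force: [0.2, -0.4, -0.0]
finger_gap: 0.0424
grasp_force: 30.8
[ 0.55   -0.1243  0.1776]
[322. 190.] 0.73 [ 0.55200634 -0.12432979  0.06013847] (array([ 0.5508661 , -0.12395632]), np.float64(0.0014623435302325016))
((550.9231567382812, -124.13897705078125), 41.5096321105957)
[323.0, 269.7] 5658 (array([ 0.54927933, -0.12421797,  0.18890696]), np.float64(0.00027457727499993236))
```

View pics/w2.png

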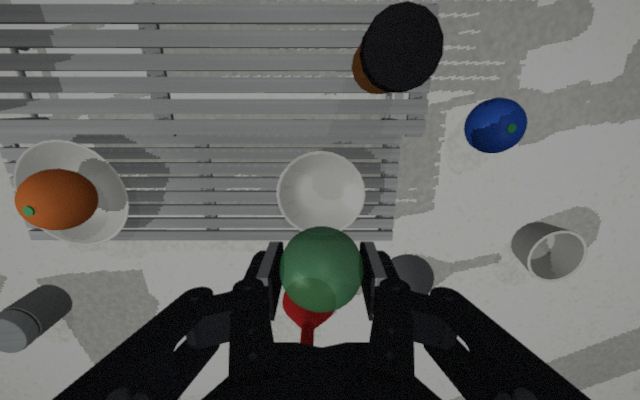

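The stopper is held at (323,270), the small bowl is at (322,190), and the clementine is resting in its bowl at (55,198). Lowering.

```bash
python3 -m pendant '38 0.5 0 -40 0; 38 0.5 0 -75 0; 38 0.5 0 -95 0; 38 0.5 0 -104 0; 38 0.5 0 -108 0; 38 0.5 0 -110 0; 38 0.5 0 -110 0; 38 0.5 0 -110 0'; python3 -m pendant '38 0 0 -1 0; 38 0 0 -1 0';python3 -m pendant '38 0 0 -1 0; 38 0 0 -1 0'
```

```text
t: 19.02
position: [0.5517, -0.1246, 0.0699]
orientation: [-180.0, -0.1, -3.5]
contact_force: [-0.1, -0.1, -0.8]
finger_gap: 0.0419
grasp_force: 30.8
t: 19.27
position: [0.5513, -0.1246, 0.0683]
orientation: [-180.0, -0.0, -3.5]
contact_force: [0.4, -0.0, -1.5]
finger_gap: 0.0422
grasp_force: 30.8
t: 19.52
position: [0.5513, -0.1246, 0.0672]
orientation: [180.0, 0.0, -3.5]
contact_force: [-0.3, 0.0, -1.5]
finger_gap: 0.042
grasp_force: 30.8
```

```bash
python3 -m pendant '38 0 0 -0.7 0; 38 0 0 -0.7 0'; python3 -m pendant '38 0 0 -0.7 0; 38 0 0 -0.7 0'
```

```text
t: 19.77
position: [0.5513, -0.1246, 0.0665]
orientation: [180.0, 0.0, -3.5]
contact_force: [-0.3, 0.8, -0.5]
finger_gap: 0.0417
grasp_force: 30.8
t: 20.02
position: [0.5515, -0.1246, 0.0661]
orientation: [180.0, -0.0, -3.5]
contact_force: [-0.8, -0.0, 0.5]
finger_gap: 0.0419
grasp_force: 30.8
```

```bash
python3 -m pendant '44 0 0 0 0; 46 0 0 0 0; 49 0 0 0 0; 51 0 0 0 0; 51 0 0 0 0; 51 0 0 15 0; 51 0 0 50 0; 60 0 0 100 0; 70 0 0 150 0; 70 0 0 150 0'
python3 - <<'E'
from fit import *
s=env.state(); print(s['position'].round(4))
p,d,K,T=cam('wrist'); W=pts(d,K,T)
for n in('clementine','stopper','bowl_small','bowl_large'):
  for r in spotter.regions_of(n,'wrist')[:2]:
    w=valid(W,r['mask']); print(n,np.round(r['position']),np.median(p[r['mask']],0),sphere(w,.022 if n=='stopper' else .027) if 'bowl' not in n else cv2.minEnclosingCircle((w[w[:,2]>.06][:,:2]*1000).astype(np.float32)))
E
```

```text
t: 21.28
position: [0.5541, -0.1249, 0.2222]
orientation: [-180.0, -0.7, -3.5]
contact_force: [-1.1, -0.1, -0.6]
finger_gap: 0.0695
grasp_force: 0.0
[ 0.5541 -0.1249  0.2222]
clementine [ 96. 191.] [101.  55.  26.] (array([0.56608153, 0.10552981, 0.08247307]), np.float64(0.0003845335115328988))
clementine [473. 130.] [ 23.  48. 100.] (array([ 0.60040096, -0.30124119,  0.02631019]), np.float64(0.00037683676908327815))
stopper [322. 192.] [49. 82. 58.] (array([ 0.55094582, -0.12467398,  0.07729254]), np.float64(0.0003097611861218926))
bowl_small [315. 172.] [115. 116. 112.] ((551.2227783203125, -124.01856994628906), 41.35868453979492)
bowl_large [123. 175.] [118. 119. 115.] ((564.9014892578125, 105.61752319335938), 52.0963020324707)
```

```bash
python3 -m pendant '75 -15 40 0 0; 75 -37 90 0 0; 75 -57 140 0 0; 75 -77 190 0 0; 75 -97 240 0 0; 75 -117 290 0 0; 75 -132 335 0 0; 75 -147 370 -30 0; 75 -147 370 -80 0; 75 -147 370 -80 0'
python3 - <<'E'
from fit import *
s=env.state(); print(s['position'].round(4))
p,d,K,T=cam('wrist'); W=pts(d,K,T)
for r in spotter.regions_of('tin','wrist')[:1]:
    w=valid(W,r['mask']); a=w[(w[:,2]>.008)&(w[:,2]<.056)]; t=w[w[:,2]>.061]; print(np.round(r['position']),len(a),len(a)>30 and circ(a,.025),cv2.minEnclosingCircle((t[:,:2]*1000).astype(np.float32)),t[:,2].max())
E
```

```text
t: 22.78
position: [0.4018, 0.2432, 0.1322]
orientation: [179.5, 0.4, -3.5]
contact_force: [0.4, -0.1, 1.3]
finger_gap: 0.0747
grasp_force: 0.0
[0.4018 0.2432 0.1322]
[316. 200.] 559 (array([0.404265  , 0.24470787]), np.float64(0.00012510422814309904)) ((404.6832275390625, 244.6224365234375), 25.025753021240234) 0.06572655366253821
```

```bash
python3 -m pendant '75 0 0 -40 0; 75 0 0 -80 0; 75 0 0 -103 0; 75 0 0 -110 0; 75 0 0 -110 0; 75 0 0 -110 0; 60 0 0 -110 0; 45 0 0 -110 0; 45 0 0 -110 0; 45 0 0 -110 0' 30; python3 -m pendant '45 0 0 0 0; 45 0 0 15 0; 45 0 0 50 0; 45 0 0 100 0; 45 0 0 150 0; 45 0 0 180 0; 45 0 0 180 0'
```

```text
t: 24.12
position: [0.4047, 0.2457, 0.0268]
orientation: [-180.0, -0.1, -3.5]
contact_force: [-1.0, -1.5, 5.0]
finger_gap: 0.0493
grasp_force: 30.9
t: 25.0
position: [0.405, 0.2463, 0.2081]
orientation: [-179.7, -0.2, -3.5]
contact_force: [-0.5, -0.2, -2.0]
finger_gap: 0.0491
grasp_force: 31.6
```

```bash
python3 -m pendant '45 15 -25 0 0; 45 42 -70 0 0; 45 72 -118 0 0; 45 102 -168 0 0; 45 130 -215 0 0; 45 147 -243 0 0; 45 153.5 -254.5 0 0; 45 153.5 -254.5 -30 0; 45 153.5 -254.5 -60 0; 45 153.5 -254.5 -60 0';  python3 -m pendant '45 0 0 0 0; 45 0 0 0 0'
python3 - <<'E'
from fit import *
s=env.state(); print(s['position'].round(4),s['orientation'])
p,d,K,T=cam('wrist'); W=pts(d,K,T); save('w3',p)
for r in spotter.regions_of('tin','wrist')[:1]:
    w=valid(W,r['mask']); a=w[(w[:,2]<w[:,2].max()-.008)]; t=w[w[:,2]>w[:,2].max()-.004]; print(np.round(r['position']),len(a),circ(a,.025),cv2.minEnclosingCircle((t[:,:2]*1000).astype(np.float32)),w[:,2].max())
E
```

```text
t: 26.25
position: [0.5551, -0.009, 0.1427]
orientation: [179.9, 0.5, -3.5]
contact_force: [0.9, 0.6, -1.0]
finger_gap: 0.0494
grasp_force: 31.6
t: 26.5
position: [0.5586, -0.0086, 0.1473]
orientation: [-180.0, -0.1, -3.5]
contact_force: [0.3, -0.2, -0.7]
finger_gap: 0.0493
grasp_force: 31.7
[ 0.5586 -0.0086  0.1473] [-1.79962800e+02 -1.47435533e-01 -3.46002195e+00]
[317. 276.] 3085 (array([ 0.55818686, -0.00858164]), np.float64(0.00018277155600207942)) ((558.9335327148438, -8.427664756774902), 25.079456329345703) 0.18616729564993506
```

View pics/w3.png

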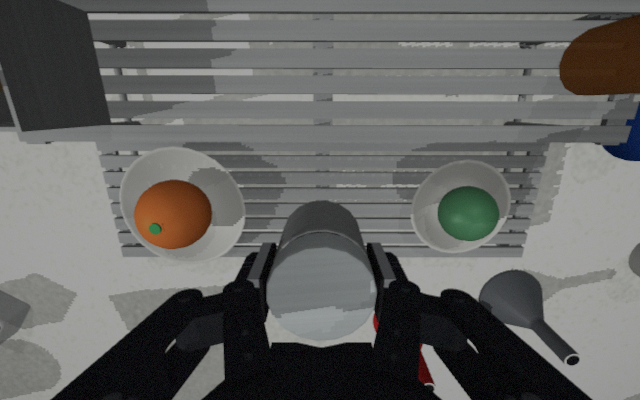

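The tin is held upright at (320,270). The clementine at (173,215) and the stopper at (468,213) sit in their bowls. I'll correct y by 1 mm and lower.

```bash
python3 -m pendant '45 0 -1 -30 0; 45 0 -1 -55 0; 45 0 -1 -65 0; 45 0 -1 -67 0; 45 0 -1 -67 0; 45 0 -1 -67 0'; python3 -m pendant '45 0 0 -1 0; 45 0 0 -1 0';python3 -m pendant '45 0 0 -1 0; 45 0 0 -1 0'; python3 -m pendant '45 0 0 -0.7 0; 45 0 0 -0.7 0'
```

```text
t: 27.35
position: [0.5585, -0.0099, 0.0799]
orientation: [-180.0, -0.1, -3.5]
contact_force: [-0.0, 0.1, -1.4]
finger_gap: 0.0494
grasp_force: 31.7
t: 27.6
position: [0.5579, -0.0101, 0.0781]
orientation: [-180.0, -0.0, -3.5]
contact_force: [-0.2, -0.1, -1.3]
finger_gap: 0.0492
grasp_force: 31.7
t: 27.85
position: [0.5579, -0.0101, 0.0769]
orientation: [180.0, -0.0, -3.5]
contact_force: [1.3, 0.4, -1.5]
finger_gap: 0.0498
grasp_force: 31.7
t: 28.1
position: [0.5579, -0.0101, 0.0768]
orientation: [180.0, -0.0, -3.5]
contact_force: [-1.7, -0.6, 5.8]
finger_gap: 0.0494
grasp_force: 32.2
```

```bash
python3 -m pendant '52 0 0 0.3 0; 54 0 0 0.3 0; 58 0 0 0.3 0; 62 0 0 0.3 0; 62 0 0 0.3 0; 62 0 0 30 0; 62 0 0 80 0; 70 0 0 130 0; 70 0 0 150 0; 70 0 0 150 0'
python3 - <<'E'
from fit import *
p,d,K,T=cam('wrist'); W=pts(d,K,T)
for r in spotter.regions_of('tin','wrist')[:1]:
    w=valid(W,r['mask']); a=w[(w[:,2]>.058)&(w[:,2]<.106)]; t=w[w[:,2]>.110]; print(np.round(r['position']),len(a),circ(a,.025),cv2.minEnclosingCircle((t[:,:2]*1000).astype(np.float32)),w[:,2].max())
E
```

```text
t: 29.35
position: [0.5586, -0.0099, 0.228]
orientation: [-179.9, -0.2, -3.5]
contact_force: [0.4, 0.5, -0.5]
finger_gap: 0.0702
grasp_force: 0.0
[321. 191.] 341 (array([ 0.55769962, -0.01023642]), np.float64(0.00012891619387170664)) ((558.42138671875, -10.176298141479492), 24.79746437072754) 0.11625691523539777
```

```bash
python3 -m pendant '60 -20 -30 0 0; 60 -50 -75 0 0; 60 -82 -120 0 0; 60 -115 -167 0 0; 60 -140 -203 0 0; 60 -149 -216 0 0; 60 -149 -216 -40 0; 60 -149 -216 -75 0; 60 -149 -216 -75 0; 60 -149 -216 -75 0'
python3 - <<'E'
from fit import *
s=env.state(); print(s['position'].round(4))
p,d,K,T=cam('wrist'); W=pts(d,K,T); save('w4',p)
for r in spotter.regions_of('funnel','wrist')[:2]:
    w=valid(W,r['mask']); a=w[(w[:,2]>.05)&(w[:,2]<.09)]; print(np.round(r['position']),np.median(p[r['mask']],0),cone(w),len(a),len(a)>20 and circ(a,.0075))
E
```

```text
t: 30.7
position: [0.4099, -0.2261, 0.1519]
orientation: [180.0, -0.0, -3.4]
contact_force: [0.1, 0.1, 0.7]
finger_gap: 0.0601
grasp_force: 0.0
[ 0.4099 -0.2261  0.1519]
[323. 184.] [40. 42. 43.] (array([ 0.41008303, -0.22588065]), np.float64(0.0011055099024611659)) 255 (array([ 0.40893239, -0.2257259 ]), np.float64(9.622665397331868e-05))
[200. 222.] [69. 12. 12.] (array([ 0.38304532, -0.09915072]), np.float64(0.0009289339253006935)) 509 (array([ 0.38198062, -0.09790255]), np.float64(0.00022469647848655846))
```

View pics/w4.png

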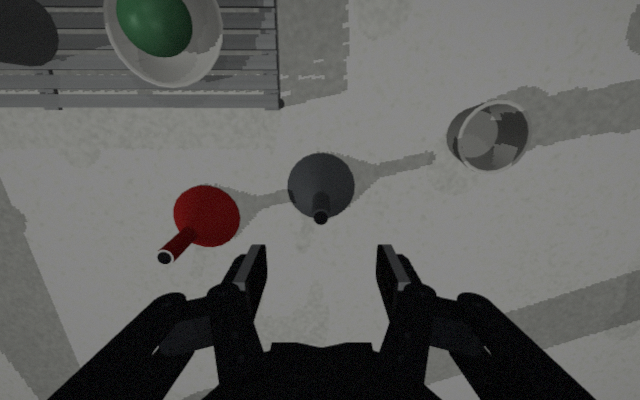

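Grey funnel directly ahead, cone at (322,188) and spout tip at (320,217). The red one at (207,215) is clear of the fingers. Gripping the spout.

```bash
python3 -m pendant '45 0 1 -30 0; 45 0 1 -65 0; 45 0 1 -86 0; 45 0 1 -92 0; 45 0 1 -92 0; 35 0 1 -92 0; 20 0 1 -92 0; 10 0 1 -92 0; 10 0 1 -92 0; 10 0 1 -92 0' 25; python3 -m pendant '10 0 0 0 0; 10 0 0 15 0; 10 0 0 50 0; 10 0 0 100 0; 10 0 0 140 0; 10 0 0 160 0; 10 0 0 160 0'
python3 - <<'E'
from fit import *
s=env.state(); print(s['position'].round(4))
p,d,K,T=cam('side'); W=pts(d,K,T)
for r in spotter.regions_of('funnel','side')[:2]:
    w=valid(W,r['mask']); print(r['position'],np.median(p[r['mask']],0),w[:,2].min(),w.mean(0))
E
```

```text
t: 32.05
position: [0.4093, -0.2253, 0.0598]
orientation: [180.0, -0.1, -3.5]
contact_force: [-0.7, -0.2, 6.3]
finger_gap: 0.0138
grasp_force: 25.5
t: 32.92
position: [0.4094, -0.2251, 0.2201]
orientation: [-180.0, -0.2, -3.5]
contact_force: [-0.1, -0.5, -1.2]
finger_gap: 0.014
grasp_force: 25.0
[ 0.4094 -0.2251  0.2201]
[270.8, 252.7] [124.   25.   23.5] -0.001805809821821991 [ 0.37908459 -0.11230345  0.02865244]
[291.0, 227.8] [70. 73. 76.] 0.00019715937256525873 [ 0.40494654 -0.24130764  0.18092491]
```

```bash
python3 -m pendant '10 5 30 20 0; 10 15 75 20 0; 10 40 120 20 0; 10 75 160 20 0; 10 115 190 20 0; 10 155 205 20 0; 10 195 209 20 0; 10 230 209 20 0; 10 249 209 20 0; 10 249 209 20 0'; python3 -m pendant '10 0 0 -20 0; 10 0 0 -30 0; 10 0 0 -30 0; 10 0 0 -30 0'
python3 - <<'E'
from fit import *
s=env.state(); print(s['position'].round(4))
p,d,K,T=cam('wrist'); W=pts(d,K,T); save('w5',p)
b=s['position'][2]-.0598
for r in spotter.regions_of('funnel','wrist')[:1]:
    w=valid(W,r['mask'])-[0,0,b]; a=w[(w[:,2]>.05)&(w[:,2]<.09)]; print(np.round(r['position']),cone(w),len(a))
E
```

```text
t: 34.28
position: [0.6579, -0.0161, 0.2355]
orientation: [179.9, 0.3, -3.5]
contact_force: [-1.3, 0.3, -1.9]
finger_gap: 0.0143
grasp_force: 25.0
t: 34.78
position: [0.658, -0.0161, 0.2099]
orientation: [180.0, -0.1, -3.5]
contact_force: [0.6, -1.0, -1.2]
finger_gap: 0.0139
grasp_force: 25.0
[ 0.658  -0.0161  0.2099]
[322. 218.] (array([ 0.65899777, -0.01634012]), np.float64(0.0008520493921691484)) 1086
```

View pics/w5.png

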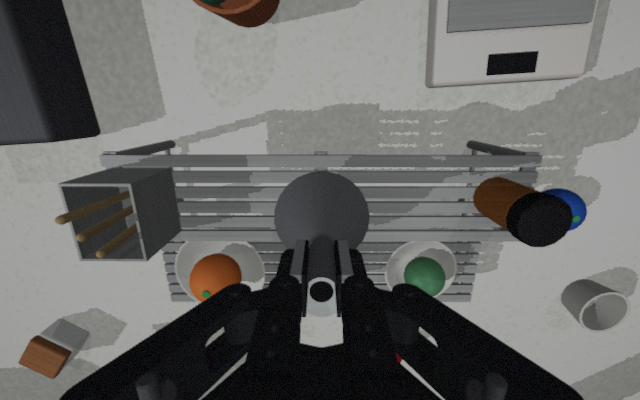

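The funnel is upright over the upper tier at (322,215), clear of the caddy and the jar. Lowering.

```bash
python3 -m pendant '10 0 0 -20 0; 10 0 0 -33 0; 10 0 0 -37 0; 10 0 0 -38 0; 10 0 0 -38 0; 10 0 0 -38 0'; python3 -m pendant '10 0 0 -1 0; 10 0 0 -1 0';python3 -m pendant '10 0 0 -1 0; 10 0 0 -1 0'; python3 -m pendant '10 0 0 -0.7 0; 10 0 0 -0.7 0'
```

```text
t: 35.62
position: [0.6582, -0.0161, 0.1718]
orientation: [-180.0, -0.1, -3.5]
contact_force: [1.2, -0.5, -0.3]
finger_gap: 0.014
grasp_force: 25.0
t: 35.88
position: [0.6578, -0.0161, 0.1702]
orientation: [-180.0, 0.0, -3.5]
contact_force: [0.4, 0.7, -1.0]
finger_gap: 0.0141
grasp_force: 25.0
t: 36.12
position: [0.658, -0.0162, 0.1699]
orientation: [180.0, -0.0, -3.5]
contact_force: [-0.5, 0.1, 3.5]
finger_gap: 0.0143
grasp_force: 25.3
t: 36.38
position: [0.658, -0.0162, 0.1699]
orientation: [180.0, -0.1, -3.5]
contact_force: [-2.4, 0.3, 5.9]
finger_gap: 0.0141
grasp_force: 25.7
```

```bash
python3 -m pendant '16 0 0 0.5 0; 20 0 0 0.5 0; 30 0 0 0.5 0; 40 0 0 0.5 0; 40 0 0 0.5 0; 40 0 0 20 0; 40 0 0 60 0; 40 0 0 100 0; 40 0 0 120 0; 40 0 0 120 0'; python3 -m pendant '40 -60 0 0 0; 40 -120 0 0 0; 40 -180 0 0 0; 40 -230 0 0 0; 40 -250 0 0 0; 40 -250 0 0 0; 40 -250 0 0 0'
python3 - <<'E'
from fit import *
for c in ('top','wrist','side'):
  p,d,K,T=cam(c); W=pts(d,K,T)
  if c!='wrist': save('end_'+c,p)
  for n in('clementine','stopper','bowl_small','bowl_large','tin','funnel'):
   for r in spotter.regions_of(n,c)[:2]:
    w=valid(W,r['mask'])
    if len(w)<60: continue
    h=w[:,2].max()
    if n=='funnel': f=cone(w-[0,0,.11])
    elif n=='tin': a=w[(w[:,2]>.058)&(w[:,2]<.106)]; f=len(a)>20 and circ(a,.025)
    elif 'bowl' in n: f=cv2.minEnclosingCircle((w[w[:,2]>.06][:,:2]*1000).astype(np.float32)) if h>.06 else 0
    else: f=sphere(w,.022 if n=='stopper' else .027)
    print(c,n,np.round(r['position']),np.median(p[r['mask']],0),f,round(h,3))
a=cv2.imread('pics/end_top.png')[80:280,110:510]; b=cv2.imread('pics/end_side.png')[100:320,200:440]
cv2.imwrite('pics/end.png',np.vstack([cv2.resize(a[:160],(600,240)),cv2.resize(b,(600,355))[:350]]))
E
```

```text
t: 37.62
position: [0.6585, -0.016, 0.2906]
orientation: [-179.9, -0.2, -3.5]
contact_force: [0.3, 0.8, -0.8]
finger_gap: 0.0402
grasp_force: 0.0
t: 38.5
position: [0.4082, -0.016, 0.2879]
orientation: [180.0, 0.0, -3.5]
contact_force: [1.2, -0.2, -0.7]
finger_gap: 0.0399
grasp_force: 0.0
top clementine [276. 179.] [122.  67.  29.] (array([0.5667071 , 0.10471256, 0.08327854]), np.float64(0.0006010330766032124)) 0.113
top clementine [435. 164.] [25. 49. 98.] (array([ 0.60104808, -0.30167292,  0.02743408]), np.float64(0.0007120465584174625)) 0.059
top stopper [370. 185.] [47. 82. 57.] (array([ 0.5515679 , -0.12524575,  0.07824618]), np.float64(0.0006891427040371396)) 0.104
top stopper [323. 139.] [49. 51. 52.] (array([ 0.65561975, -0.01709459,  0.1303283 ]), np.float64(0.005437005774380482)) 0.206
top bowl_small [363. 191.] [112. 114. 108.] ((551.8311157226562, -124.73666381835938), 41.14216613769531) 0.072
top bowl_small [328. 181.] [133. 140. 138.] ((558.1704711914062, -10.99907398223877), 24.71050262451172) 0.12
top bowl_large [281. 190.] [114.  114.5 109. ] ((566.5230102539062, 105
[... 914 characters left out ...]
116fit.py:10: RuntimeWarning: Mean of empty slice.
  return (lambda s:(s.x,np.median(abs(s.fun))))(LS(lambda c:np.hypot(*(w[:,:2]-c).T)-(.036-(.0275)*w[:,2]/.046),w[:,:2].mean(0)+[.01,0],loss='soft_l1',f_scale=.002))
  ret = um.true_divide(
Traceback (most recent call last):
  File "fit.py", line 10, in cone
    return (lambda s:(s.x,np.median(abs(s.fun))))(LS(lambda c:np.hypot(*(w[:,:2]-c).T)-(.036-(.0275)*w[:,2]/.046),w[:,:2].mean(0)+[.01,0],loss='soft_l1',f_scale=.002))
                                                  ~~^^^^^^^^^^^^^^^^^^^^^^^^^^^^^^^^^^^^^^^^^^^^^^^^^^^^^^^^^^^^^^^^^^^^^^^^^^^^^^^^^^^^^^^^^^^^^^^^^^^^^^^^^^^^^^^^^^
ValueError: Initial guess is outside of provided bounds
```

```bash
python3 -c "
import cv2;a=cv2.imread('pics/end_top.png')[80:280,140:510];cv2.imwrite('pics/end.png',cv2.resize(a,(740,400)))"
```

```text
(no output)
```

View pics/end.png

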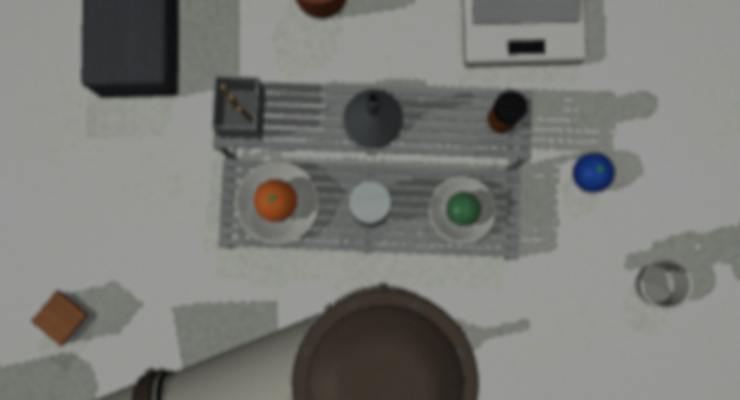

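The final top view shows everything in place: clementine (275,200), tin (370,202) and stopper (463,208) in line, with the funnel (373,118) upright behind the tin. The bystanders have not moved.

```bash
python3 -c "
from bench import env; print(env.hand_in())"
```

```text
the job is handed in; nothing more can be done
None
```

The job is handed in at about 39 s, with the clementine, stopper, tin and funnel all set down where asked, in that order, and the bowls, jars and ramekin left where they stood.

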